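# Find the crossed clamp screw, tighten the sound one

## Robot

A 7-joint arm with a two-finger parallel gripper is mounted at the origin on a cart in front of the work surface, level with it; the furniture and walls round the work are solid. World frame = base frame: x ahead of the robot, y to its left, z up, the work surface at z = 0. Lengths are in m, angles in rad, forces in N, time in s.
With the tool pointing down it reaches from about 0.4 to 0.9 m from the base axis. Payload 5.6 kg.
Tool frame: the origin (TCP) lies on the mounting face of the last link; the fingertips stand 190 mm ahead of it and the grasp point (between the pads) lies 171 mm ahead of it; z points along the fingers, y is the line along which they close (so a half turn about z gives the same grasp; the last joint's range is limited). The gripper opens to 92 mm and grips with 3 to 60 N. Pads are 20 mm wide; open, the fingers measure 128 mm over their backs; the gripper's body (75 mm by 189 mm) begins 69 mm behind the grasp point.
Start: joints at [-1.315, 0.468, -0.012, 1.603, 0.006, 1.071, -0.056], TCP at [0.191, 0.621, 0.405] pointing down, gripper open.
Joint ranges: [-2.53, 2.53], [-0.31, 2.02], [-1.57, 1.55], [0.28, 2.44], [-1.29, 4.43], [0.15, 1.84], [-2.92, 2.92]. Speed limits (rad/s): [2.57, 2.57, 3.14, 3.14, 3.14, 3.14, 3.14].

## Interface

Orientations are given as a unit quaternion [x, y, z, w].
In Python, from workcell import telemetry, grab_frame, calibration, order gives the robot as it stands.
- The arm moves only by the tool play_rows, never from a script. Its argument "series" is a list of rows, each a list of 4 numbers: the shift along the world's x, y, z in m, then the turn about the world's z in degrees. A call has 1 to 20 rows; each row is the pose to reach, as a shift and turn from the pose commanded when the call began; what a row does not reach only later rows make up. A row lasts 1/12 s, in which the tool goes at most 41.7 mm and 7.16 degrees, less where a joint would pass 70% of its speed; a pose out of reach is approached as far as the arm can. A call with a gripper value outside its range is refused whole. "claw" is the finger opening in m, from 0 to 0.0919, set as the call begins (left out, the last holds). The fingers move at their own pace and stop on an object; the grip force is fixed at half the most. Time passes only in rows, so rows that repeat a pose let the fingers close. It gives the time, the measured TCP pose, the force, the opening and the grip force at its end, in the units of the state.
- telemetry.state(): the state, without advancing time (a new reading comes with each control period).
- grab_frame(name): name is "scene" or "side" or "wrist"; returns the picture (420x560x3 uint8, red, green, blue); there is no depth.
- calibration(name): a dict with "camera_matrix" (3x3 intrinsics, pixels), "R" (3x3) and "t" (3): a world point X has camera coordinates R X + t; the wrist camera has in their place "mount" (4x4, takes a point from camera to tool coordinates, whose origin is the TCP and whose axes are the flange's). Camera axes: x right, y down, z forward; pixel columns grow to the right and rows downward; lengths in m; the calibration is good to about 2 mm. A picture is of the moment at which its call begins: read the wrist's pose just before it. calibration takes no time and is no camera call.
- order.close_job(): hands the job in; it is judged then, once.
The state is a dict: "clock": time; "qpos": joint angles; "joint_velocities": joint speeds; "joint_torque": joint torques, N m; "position": TCP position; "ee_rot": TCP orientation; "wrist_force": force on the tool from outside, world axes, zero at the start; "torque": the same for the moment, N m; "width": finger opening in m; "grip_force": force on a finger pad.
Only numpy, scipy, OpenCV 4.12 (cv2) and the standard library are available. Lean on these libraries where they do the work, as an engineer would, in place of code of your own. Each camera call takes 0.05 s, during which the arm holds its last target. There are 200 camera calls.

## Task

One of the two green toe clamps has a crossed thread: its slanted orange T-bar screw turns freely at first and then binds after only a small part of a turn, while the other runs on for nearly a quarter turn from where it stands until it is tight on its wood offcut. Gently try both screws clockwise: run the sound one down until it stops tight, and stop the crossed one as soon as you clearly feel it bind, without forcing it, then turn it back anticlockwise until it stops, fully backed out. Leave the tools lying about undisturbed.

Things in the scene. Friction and masses are not known exactly. Their poses are not given: they have to be found in the camera images.
- knob_a_grip (a point): Middle of clamp A's orange T-bar knob, on the screw axis. Turns with the knob: z up out along the axis, leaning 30 deg from vertical to the clamp's front (robot side, +-0.35 rad of yaw); x along the bar. Bar 56 mm long (x), 16 wide (y), 22 high (z), centred here; grip across the 16 mm. Along the axis 29 mm below is the brass collar's top, 37 mm below the green bridge (50 x 76 mm).
- knob_b_grip (a point): Middle of clamp B's orange T-bar knob, on the screw axis. Turns with the knob: z up out along the axis, leaning 30 deg from vertical to the clamp's front (robot side, +-0.35 rad of yaw); x along the bar. Bar 56 mm long (x), 16 wide (y), 22 high (z), centred here; grip across the 16 mm. Along the axis 29 mm below is the brass collar's top, 37 mm below the green bridge (50 x 76 mm).
- knob_a (a joint): Angle (rad) of clamp A's knob relative to its collar: 0 = backed right out (a stop), growing clockwise as seen looking down the screw; starts at 0.15 to 0.35. A sound screw runs freely (friction 0.03 N m) to 1.6 and is tight there; a crossed one binds at about 0.75. Which is crossed is not told. It stays where left and hardly moves along its axis.
- knob_b (a joint): Angle (rad) of clamp B's knob relative to its collar: 0 = backed right out (a stop), growing clockwise as seen looking down the screw; starts at 0.15 to 0.35. A sound screw runs freely (friction 0.03 N m) to 1.6 and is tight there; a crossed one binds at about 0.75. Which is crossed is not told. It stays where left and hardly moves along its axis.
- collar_a (a joint): Twist (rad) of the brass hexagon collar (28 mm across, 8 high) under clamp A's knob, positive clockwise like the knob. A spring of 0.8 N m/rad holds it at 0; it turns with the knob once the screw binds or meets a stop at either end, and springs back on release. Free running: within 0.05. Over 0.45 clockwise (0.36 N m) the thread is forced.
- collar_b (a joint): Twist (rad) of the brass hexagon collar (28 mm across, 8 high) under clamp B's knob, positive clockwise like the knob. A spring of 0.8 N m/rad holds it at 0; it turns with the knob once the screw binds or meets a stop at either end, and springs back on release. Free running: within 0.05. Over 0.45 clockwise (0.36 N m) the thread is forced.
- clamp_a: Green steel toe clamp A, fixed to the table: dark base plate 132 x 100 x 12 mm (x, y, z), highest point the knob at about 148 mm. Origin on the table at about the middle of the plate; its -x side is the front, above which the knob stands (grip point 53 mm in front of the origin, 125 mm up).
- clamp_b: Green steel toe clamp B, the same in size and looks as clamp A; the origin and axes lie as on A.
- block_mid (a point): Middle of a loose brown cork sanding block 96 x 63 x 30 mm, a bystander lying on the table
- driver_mid (a point): Middle of a loose screwdriver with red handle, 160 mm long and 34 mm thick, a bystander lying on the table
- g_clamp_mid (a point): Middle of a loose small blue C-clamp 108 x 78 x 12 mm, a bystander lying on the table

How it is judged:
On the way:
1. the crossed screw has been tried until it binds: its collar is twisted clockwise by more than 0.1 rad while the knob stands below 0.95 (((value of joint collar_a above 0.1 rad and value of joint knob_a below 0.95 rad) or (value of joint collar_b above 0.1 rad and value of joint knob_b below 0.95 rad))), for 0.05 s.
At the end, for the whole second after the job is handed in: The sound screw stands tight (knob past 1.45 of its 1.6 rad) and the crossed one is fully backed out (knob below 0.12 rad) (((value of joint knob_a above 1.45 rad and value of joint knob_b below 0.12 rad) or (value of joint knob_b above 1.45 rad and value of joint knob_a below 0.12 rad))); the robot touches nothing.
It fails at once if a thread forced: the collar of clamp A twisted more than 0.45 rad clockwise (value of joint collar_a above 0.45 rad).
It fails at once if a thread forced: the collar of clamp B twisted more than 0.45 rad clockwise (value of joint collar_b above 0.45 rad).
It fails at once if a bystander disturbed: sanding block shifted by more than 40 mm (distance of block_mid from where it was at the start of the episode above 0.04 m).
It fails at once if a bystander disturbed: screwdriver shifted by more than 40 mm (distance of driver_mid from where it was at the start of the episode above 0.04 m).
It fails at once if a bystander disturbed: C-clamp shifted by more than 40 mm (distance of g_clamp_mid from where it was at the start of the episode above 0.04 m).
It also fails if it takes over 67 s, if anything falls off the work surface, if the arm or the gripper's body presses on something with over 40 N, if the wrist force passes 120 N, or if a joint passes its speed limit or range.

## Working session

There is one attempt and no reset: what is moved stays moved. The work goes in short steps, Python scripts to look and compute and a tool call to move; the robot and the scene stay as the last step left them, time stands still between calls to the robot, and variables do not carry over. Pictures are saved under pics/ and viewed, at most 10 in all, crops included, and the job is handed in when it is done.

Besides the shell and the picture viewer there is one more tool, called by a JSON object that holds its "op" and its "data". play_rows: Moves the arm, as the interface text tells. Its arguments: {"type":"object","properties":{"series":{"type":"array"},"claw":{"type":"number"}},"required":["series"]}

```bash
mkdir -p pics; ls; python3 - <<'E'
from workcell import telemetry, grab_frame, calibration
import cv2,numpy as np
a=grab_frame("scene");b=grab_frame("side")
cv2.imwrite("pics/scene.png",a[:,:,::-1]);cv2.imwrite("pics/side.png",b[:,:,::-1])
s=telemetry.state();print({k:np.round(v,3).tolist() for k,v in s.items()})
for n in("scene","side","wrist"):print(n,calibration(n))
E
```

```text
pics
{'clock': 0.1, 'qpos': [-1.315, 0.468, -0.012, 1.604, 0.006, 1.071, -0.056], 'joint_velocities': [-0.001, -0.002, -0.001, -0.002, 0.0, 0.001, 0.0], 'joint_torque': [0.001, -52.164, -0.012, -24.437, -0.057, 0.014, 0.0], 'position': [0.191, 0.621, 0.404], 'ee_rot': [0.149, 0.989, -0.001, -0.0], 'wrist_force': [0.695, -0.438, 0.387], 'torque': [0.066, -0.022, -0.004], 'grip_force': 0.0, 'width': 0.092}
scene {'camera_matrix': array([[503.34238008,   0.        , 282.43783344],
       [  0.        , 503.34238008, 205.1427948 ],
       [  0.        ,   0.        ,   1.        ]]), 'R': array([[ 0.87061435, -0.49149329, -0.02156377],
       [-0.33464226, -0.55950566, -0.75826643],
       [ 0.36061781,  0.66737378, -0.65158808]]), 't': array([-0.40672228,  0.22898219,  1.14746269])}
side {'camera_matrix': array([[410.52272371,   0.        , 280.55096319],
       [  0.        , 410.52272371, 205.27447849],
       [  0.        ,   0.        ,   1.        ]]), 'R': array([[ 0.99756383, -0.06800162,  0.01556256],
       [-0.0254377 , -0.56231936, -0.8265288 ],
       [ 0.06495642,  0.82411936, -0.56267926]]), 't': array([-0.5088009 ,  0.08844034,  1.11508152])}
wrist {'camera_matrix': array([[315.3944711 ,   0.        , 277.91189076],
       [  0.        , 315.3944711 , 210.93880912],
       [  0.        ,   0.        ,   1.        ]]), 'mount': array([[-4.18920607e-04, -9.68821002e-01, -2.47761359e-01,
         6.90199881e-02],
       [ 9.99999896e-01, -4.49847468e-04,  6.82152834e-05,
        -8.40585285e-04],
       [-1.77543219e-04, -2.47761304e-01,  9.68821090e-01,
         1.97595097e-02],
       [ 0.00000000e+00,  0.00000000e+00,  0.00000000e+00,
         1.00000000e+00]])}
```

View pics/scene.png

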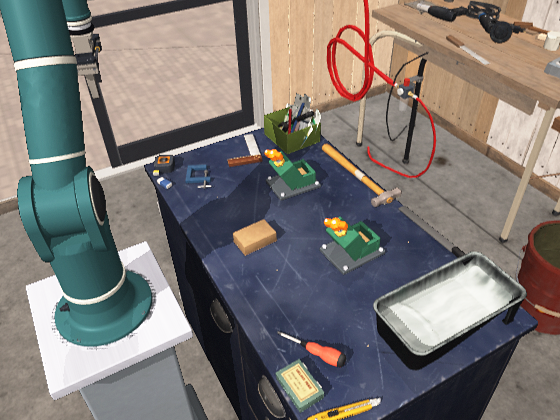

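View pics/side.png

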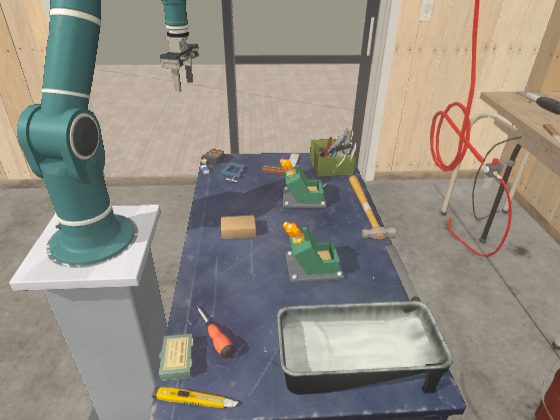

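The scene view shows the orange knobs at about (275,157) and (336,225). The side view shows them at about (288,163) and (292,230). The cork block, screwdriver and blue C-clamp are all clear of the clamps. Next I'll triangulate the knobs.

```bash
cat > h.py <<'E'
from workcell import telemetry, grab_frame, calibration, order
import cv2,numpy as np
from scipy.spatial.transform import Rotation as Ro
def cam(n,s=None):
    c=calibration(n);K=c["camera_matrix"]
    if n!="wrist": R,t=c["R"],c["t"]; return K,R,t
    T=np.eye(4);T[:3,:3]=Ro.from_quat(s["ee_rot"]).as_matrix();T[:3,3]=s["position"]
    M=np.linalg.inv(T@c["mount"]);return K,M[:3,:3],M[:3,3]
def blobs(im,amin=40):
    h=cv2.cvtColor(im,cv2.COLOR_RGB2HSV)
    m=cv2.inRange(h,(7,170,120),(24,255,255))
    n,l,st,c=cv2.connectedComponentsWithStats(m)
    return m,l,[(i,st[i].tolist(),c[i].round(1)) for i in range(1,n) if st[i,4]>=amin]
def tri(c1,p1,c2,p2):
    P=[K@np.c_[R,t] for K,R,t in(c1,c2)]
    X=cv2.triangulatePoints(P[0],P[1],np.float64(p1).reshape(2,1),np.float64(p2).reshape(2,1)).ravel()
    X=X[:3]/X[3]
    e=[]
    for (K,R,t),p in((c1,p1),(c2,p2)):
        q=K@(R@X+t);e.append(np.round(q[:2]/q[2]-p,1))
    return X,e
E
python3 - <<'E'
from h import *
a=cv2.imread("pics/scene.png")[:,:,::-1];b=cv2.imread("pics/side.png")[:,:,::-1]
for im in(a,b):
    for x in blobs(im)[2]:print(x)
    print()
A=blobs(a)[2];B=blobs(b)[2]
for p in A:
  for q in B:
    X,e=tri(cam("scene"),p[2],cam("side"),q[2])
    if max(np.abs(e).max(),0)<3: print(p[2],q[2],X.round(3),e)
z=np.hstack([cv2.resize(a[130:200,240:310],(400,400),interpolation=2),cv2.resize(a[200:270,310:380],(400,400),interpolation=2)])
cv2.imwrite("pics/z1.png",z[:,:,::-1])
E
```

```text
(5, [322, 147, 33, 28, 53], array([338.5, 161.3]))
(7, [264, 149, 21, 16, 149], array([274.8, 155.5]))
(12, [228, 156, 26, 7, 45], array([240.8, 158.6]))
(25, [324, 218, 24, 17, 204], array([336.7, 224.6]))
(35, [307, 400, 62, 20, 270], array([334.2, 411.4]))
(36, [333, 405, 39, 15, 111], array([355.1, 411.9]))

(5, [280, 159, 13, 11, 84], array([286. , 164.6]))
(6, [283, 222, 20, 15, 164], array([292.4, 229.8]))
(10, [156, 388, 69, 20, 494], array([189.6, 397. ]))

[274.8 155.5] [286.  164.6] [0.534 0.155 0.129] [array([ 0. , -0.1]), array([-0.1,  0.2])]
[336.7 224.6] [292.4 229.8] [ 0.525 -0.156  0.128] [array([ 0. , -0.2]), array([-0.1,  0.3])]
[334.2 411.4] [189.6 397. ] [ 0.313 -0.472 -0.001] [array([0.1, 0.8]), array([ 0.4, -1.2])]
[355.1 411.9] [189.6 397. ] [ 0.324 -0.515  0.064] [array([-0.1, -0.5]), array([-0.2,  0.7])]
```

View pics/z1.png

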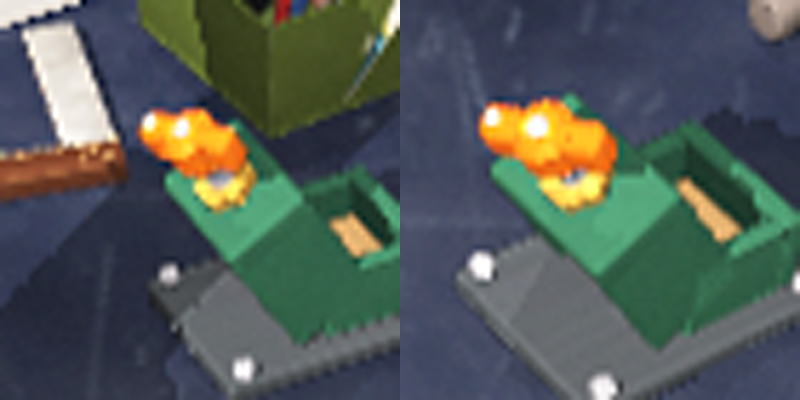

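{"op": "play_rows", "data": {"series": [[0.343,-0.466,0,0],[0.343,-0.466,0,0],[0.343,-0.466,0,0],[0.343,-0.466,0,0],[0.343,-0.466,0,0],[0.343,-0.466,0,0],[0.343,-0.466,0,0],[0.343,-0.466,0,0],[0.343,-0.466,0,0],[0.343,-0.466,0,0],[0.343,-0.466,0,0],[0.343,-0.466,0,0],[0.343,-0.466,0,0],[0.343,-0.466,0,0],[0.343,-0.466,0,0],[0.343,-0.466,0,0],[0.343,-0.466,0,0],[0.343,-0.466,0,0]], "claw": 0.045}}

```text
clock: 1.6
position: [0.5336, 0.1567, 0.4044]
ee_rot: [0.148, 0.989, 0.0, -0.001]
wrist_force: [0.6, -0.4, 0.5]
width: 0.0451
grip_force: 0.0
```

```bash
cat > look.py <<'E'
from h import *
import sys
s=telemetry.state();a=grab_frame("wrist")
cv2.imwrite(f"pics/{sys.argv[1]}.png",a[:,:,::-1]);np.save(f"pics/{sys.argv[1]}.npy",dict(p=s["position"],q=s["ee_rot"]),allow_pickle=True)
print(np.round(s["position"],4),np.round(s["ee_rot"],4),np.round(s["torque"],3),np.round(s["wrist_force"],1),s["clock"])
K,R,t=cam("wrist",s)
m,l,B=blobs(a,300)
for i,st,c in B:
    cn,_=cv2.findContours((l==i).astype(np.uint8),0,2);r=cv2.minAreaRect(max(cn,key=cv2.contourArea))
    d=R.T@np.linalg.inv(K)@[*c,1];o=-R.T@t
    X=o+d*(0.13-o[2])/d[2]
    print(st,c,"rect",np.round(r[1],1),round(r[2],1),"at z=.13",X.round(4))
E
python3 look.py wL
```

```text
[0.5336 0.1567 0.4044] [ 1.476e-01  9.890e-01  2.000e-04 -5.000e-04] [0.004 0.039 0.032] [ 0.6 -0.4  0.5] 1.6
[263, 188, 57, 52, 595] [287.5 215.3] rect [33.9 64.7] 34.4 at z=.13 [0.5353 0.1638 0.13  ]
```

View pics/wL.png

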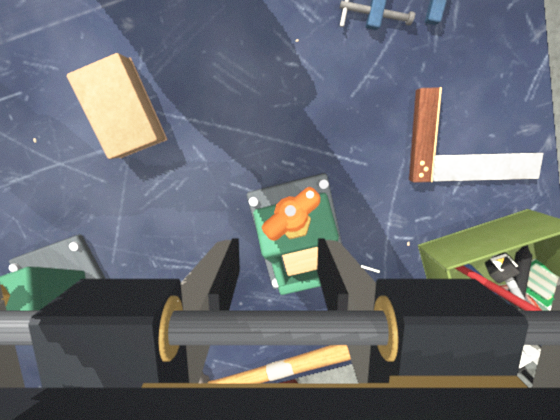

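```bash
cat > bar.py <<'E'
from h import *
import sys
def bar(name,c0,w1,w2,hue=(2,15)):
    a=cv2.imread(f"pics/{name}.png")[:,:,::-1];d=np.load(f"pics/{name}.npy",allow_pickle=True).item()
    K,R,t=cam("wrist",dict(position=d["p"],ee_rot=d["q"]));o=-R.T@t;Ki=np.linalg.inv(K)
    ray=lambda p:R.T@Ki@np.array([p[0],p[1],1.])
    def hit(p,n,x0): r=ray(p);return o+r*(n@(x0-o))/(n@r)
    ez=np.array([0,0,1.]);P=[hit(w,ez,np.array([0,0,.016])) for w in(w1,w2)]
    v=P[1]-P[0];print("screws",np.round(P,4).tolist(),"dist",np.linalg.norm(v).round(4))
    v/=np.linalg.norm(v);f=np.array([-v[1],v[0],0]);f*=-np.sign(f[0])  # front dir (-x)
    yaw=np.arctan2(-f[1],-f[0]);n=.5*f+np.cos(np.pi/6)*ez
    h=cv2.cvtColor(a,cv2.COLOR_RGB2HSV);m=cv2.inRange(h,(hue[0],190,90),(hue[1],255,255))
    M=np.zeros_like(m);cv2.circle(M,c0,45,255,-1);m&=M
    m=cv2.morphologyEx(m,cv2.MORPH_CLOSE,np.ones((7,7)))
    k,l,st,_=cv2.connectedComponentsWithStats(m);i=1+st[1:,4].argmax();ys,xs=np.where(l==i)
    X0=np.array([d["p"][0],d["p"][1],.128]);
    cpx=np.array([xs.mean(),ys.mean()]);X0=hit(cpx,ez,np.array([0,0,.128]))
    e2=np.cross(n,f);e2/=np.linalg.norm(e2);e1=np.cross(e2,n)
    Q=np.array([hit(p,n,X0+n*.008)-X0 for p in zip(xs,ys)]);uv=np.c_[Q@e1,Q@e2].astype(np.float32)
    r=cv2.minAreaRect(uv);w,V=np.linalg.eigh(np.cov(uv.T));u=V[:,1]
    b=u[0]*e1+u[1]*e2; 
    mid=X0+r[0][0]*e1+r[0][1]*e2
    print("clamp yaw deg",np.degrees(yaw).round(1),"px",len(xs),"cent px",cpx.round(1),"rect mm",np.round(np.array(r[1])*1e3,1),"mid",mid.round(4))
    print("bar angle in screw plane from front dir",np.degrees(np.arctan2(u[1],u[0])).round(1),"bar yaw world",np.degrees(np.arctan2(b[1],b[0])).round(1))
    ty=Ro.from_quat(d["q"]).as_matrix()[:,1];print("tool y yaw",np.degrees(np.arctan2(ty[1],ty[0])).round(1))
if __name__=="__main__":
    v=list(map(int,sys.argv[2:8]));bar(sys.argv[1],(v[0],v[1]),v[2:4],v[4:6])
E
python3 bar.py wL 291 212 253 202 324 184
```

```text
screws [[0.5378, 0.1234, 0.016], [0.5416, 0.2104, 0.016]] dist 0.087Traceback (most recent call last):
  File "bar.py", line 27, in <module>
    v=list(map(int,sys.argv[2:8]));bar(sys.argv[1],(v[0],v[1]),v[2:4],v[4:6])
                                   ~~~^^^^^^^^^^^^^^^^^^^^^^^^^^^^^^^^^^^^^^^
  File "bar.py", line 15, in bar
    k,l,st,_=cv2.connectedComponentsWithStats(m);i=1+st[1:,4].argmax();ys,xs=np.where(l==i)
                                                     ~~~~~~~~~~~~~~~^^
ValueError: attempt to get argmax of an empty sequence
```

{"op": "play_rows", "data": {"series": [[-0.009,-0.313,0,0],[-0.009,-0.313,0,0],[-0.009,-0.313,0,0],[-0.009,-0.313,0,0],[-0.009,-0.313,0,0],[-0.009,-0.313,0,0],[-0.009,-0.313,0,0],[-0.009,-0.313,0,0],[-0.009,-0.313,0,0],[-0.009,-0.313,0,0],[-0.009,-0.313,0,0]]}}

```text
clock: 2.57
position: [0.5257, -0.1557, 0.4045]
ee_rot: [0.147, 0.989, 0.001, -0.0]
wrist_force: [0.9, 0.9, 0.0]
width: 0.045
grip_force: 0.0
```

```bash
python3 look.py wR
```

```text
[ 0.5257 -0.1557  0.4045] [ 1.474e-01  9.891e-01  6.000e-04 -2.000e-04] [-0.004 -0.071  0.038] [0.9 0.9 0. ] 2.5667
```

View pics/wR.png

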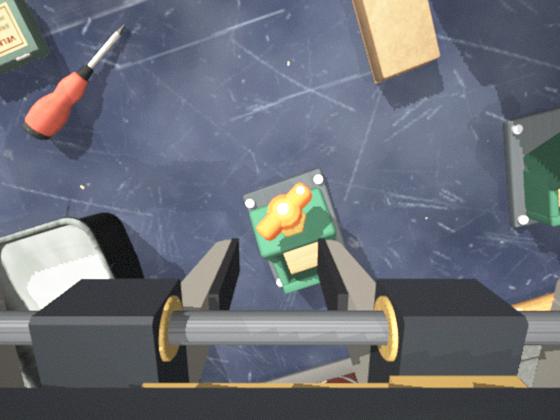

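The right knob is centred at about (286,208), with its bar running from (265,229) to (306,190). Its plate screws are at (250,203) and (319,180). I'll tune the colour mask.

```bash
python3 - <<'E'
import cv2
for n,ps in (("wL",[(291,212),(273,229),(308,197),(280,222),(298,230),(297,205)]),("wR",[(286,208),(268,228),(300,193),(276,220),(294,228),(293,200)])):
    h=cv2.cvtColor(cv2.imread(f"pics/{n}.png"),cv2.COLOR_BGR2HSV)
    print(n,[h[y,x].tolist() for x,y in ps])
E
sed -i 's/(hue\[0\],190,90),(hue\[1\],255,255)/(0,120,150),(24,255,255)/' bar.py
python3 bar.py wL 291 212 253 202 324 184;python3 bar.py wR 286 208 250 203 319 180
```

```text
wL [[15, 2, 242], [15, 162, 254], [24, 10, 253], [15, 163, 254], [16, 151, 244], [17, 157, 255]]
wR [[0, 0, 255], [27, 124, 255], [0, 0, 255], [26, 127, 255], [21, 139, 238], [28, 121, 255]]
screws [[0.5378, 0.1234, 0.016], [0.5416, 0.2104, 0.016]] dist 0.087
clamp yaw deg -2.5 px 1741 cent px [291.9 215.4] rect mm [33.8 54.4] mid [0.5381 0.1687 0.1286]
bar angle in screw plane from front dir 120.2 bar yaw world -65.8
tool y yaw 73.0
screws [[0.5304, -0.1925, 0.016], [0.5277, -0.1062, 0.016]] dist 0.0864
clamp yaw deg 1.7 px 1099 cent px [287.8 216.7] rect mm [35. 55.] mid [ 0.5279 -0.1475  0.1271]
bar angle in screw plane from front dir 122.1 bar yaw world -59.7
tool y yaw 73.0
```

```bash
cat > ends.py <<'E'
from h import *
import sys
def ends(name,p1,p2,cy,zc=.126):
    d=np.load(f"pics/{name}.npy",allow_pickle=True).item()
    K,R,t=cam("wrist",dict(position=d["p"],ee_rot=d["q"]));o=-R.T@t;Ki=np.linalg.inv(K)
    def hit(p,n,x0): r=R.T@Ki@np.array([p[0],p[1],1.]);return o+r*(n@(x0-o))/(n@r)
    f=-np.array([np.cos(cy),np.sin(cy),0]);n=.5*f+np.array([0,0,.866])
    c=(np.array(p1)+p2)/2;C=hit(c,np.array([0,0,1.]),np.array([0,0,zc+.007]));
    E=[hit(p,n,C) for p in(p1,p2)];v=E[1]-E[0]
    e2=np.cross(n,f);e2/=np.linalg.norm(e2);e1=np.cross(e2,n)
    print(name,"centre",(C-n*.008).round(4),"len",np.linalg.norm(v).round(4),"yaw",np.degrees(np.arctan2(v[1],v[0])).round(1),"screw-plane ang",np.degrees(np.arctan2(v@e2,v@e1)).round(1),"E",np.round(E,4).tolist())
E
python3 - <<'E'
from ends import *
ends("wL",(265,235),(318,190),np.radians(-2.5));ends("wR",(259,231),(311,186),np.radians(1.7))
a=[cv2.resize(cv2.imread(f"pics/{n}.png")[y:y+80,x:x+80],(400,400),interpolation=2) for n,x,y in(("wL",250,170),("wR",246,168))]
cv2.imwrite("pics/z2.png",np.hstack(a))
for n in("scene","side"):
    K,R,t=cam(n);print(n,(-R.T@t).round(3),[ (lambda q:(q[:2]/q[2]).round(1))(K@(R@np.array(X)+t)) for X in([.536,.165,.126],[.528,-.148,.126])])
E
```

```text
wL centre [0.5371 0.1676 0.1261] len 0.0576 yaw 111.5 screw-plane ang -62.8 E [[0.5433, 0.1419, 0.1395], [0.5228, 0.194, 0.1264]]
wR centre [ 0.5247 -0.1485  0.1261] len 0.0567 yaw 112.5 screw-plane ang -66.3 E [[0.5312, -0.1742, 0.1387], [0.51, -0.1229, 0.1273]]
scene [ 0.017 -0.838  0.913] [array([273.7, 154.3]), array([335.9, 222.4])]
side [ 0.437 -0.904  0.708] [array([286.2, 164. ]), array([293.4, 228.5])]
```

View pics/z2.png

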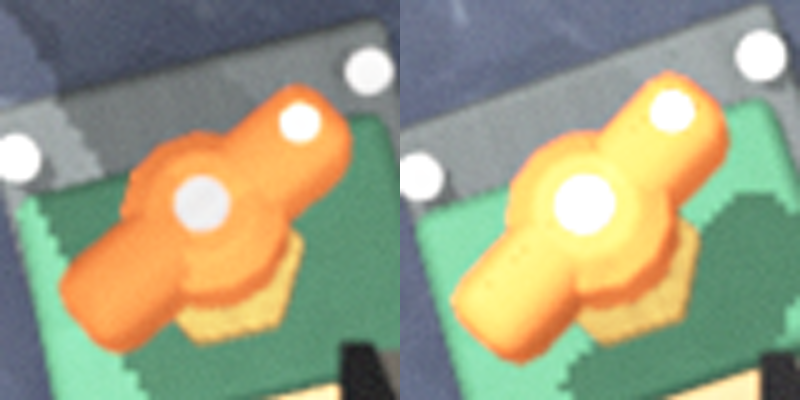

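The close-up shows each bar clearly, with a round hub and white cap in the middle. In full-frame pixels, the left bar runs (268,234)–(315,192) and the right bar (263,234)–(306,187).

```bash
python3 - <<'E'
from ends import *
ends("wL",(268.2,234),(315,192.4),np.radians(-2.5));ends("wR",(263.4,234.2),(306,187),np.radians(1.7))
# hub cap centres, on top face (~+13 mm along axis)
ends("wL",(290.6,211.5),(290.7,211.4),np.radians(-2.5));ends("wR",(283,209),(283.1,208.9),np.radians(1.7))
s=telemetry.state();print(np.round(s["qpos"],3),s["position"])
E
```

```text
wL centre [0.5377 0.1675 0.1261] len 0.0519 yaw 112.7 screw-plane ang -61.5 E [[0.5434, 0.1446, 0.1392], [0.5239, 0.1911, 0.1267]]
wR centre [ 0.5263 -0.1493  0.1261] len 0.0526 yaw 119.2 screw-plane ang -59.0 E [[0.5346, -0.1714, 0.1397], [0.5098, -0.127, 0.1262]]
wL centre [0.5361 0.1671 0.1261] len 0.0001 yaw 115.9 screw-plane ang -58.0 E [[0.5321, 0.1673, 0.133], [0.5321, 0.1674, 0.133]]
wR centre [ 0.5246 -0.1502  0.1261] len 0.0001 yaw 116.4 screw-plane ang -62.0 E [[0.5206, -0.1503, 0.133], [0.5205, -0.1502, 0.133]]
[-0.089  0.301  0.383  1.875 -0.134  0.99   1.628] [ 0.52579145 -0.15539484  0.40454494]
```

{"op": "play_rows", "data": {"series": [[-0.001,0.005,-0.03,7],[-0.001,0.005,-0.03,14],[-0.001,0.005,-0.03,21],[-0.001,0.005,-0.03,28],[-0.001,0.005,-0.03,35],[-0.001,0.005,-0.03,42],[-0.001,0.005,-0.03,49],[-0.001,0.005,-0.03,56],[-0.001,0.005,-0.03,63],[-0.001,0.005,-0.03,70],[-0.001,0.005,-0.03,77],[-0.001,0.005,-0.03,84],[-0.001,0.005,-0.03,91],[-0.001,0.005,-0.03,98],[-0.001,0.005,-0.03,105],[-0.001,0.005,-0.03,112],[-0.001,0.005,-0.03,119],[-0.001,0.005,-0.03,126],[-0.001,0.005,-0.03,133],[-0.001,0.005,-0.03,133]], "claw": 0.042}}

```text
clock: 4.28
position: [0.5243, -0.1519, 0.3769]
ee_rot: [0.817, -0.576, 0.001, 0.002]
wrist_force: [1.3, 2.3, -2.3]
width: 0.0418
grip_force: 0.0
```

```bash
python3 look.py wR2; python3 -c "
from h import *
s=telemetry.state();print(np.round(s['qpos'],2))
a=cv2.imread('pics/wR2.png');cv2.imwrite('pics/wR2z.png',cv2.resize(a[150:350,190:390],(600,600),interpolation=2))"
```

```text
[ 0.5243 -0.1519  0.3769] [ 8.175e-01 -5.760e-01  7.000e-04  1.500e-03] [0.27  0.106 0.018] [ 1.3  2.3 -2.3] 4.2833
[255, 192, 23, 69, 536] [265.1 218.6] rect [68. 22.] 90.0 at z=.13 [ 0.5353 -0.1555  0.13  ]
[ 1.18  0.97 -1.52  1.83  0.97  1.37  2.92]
```

View pics/wR2z.png

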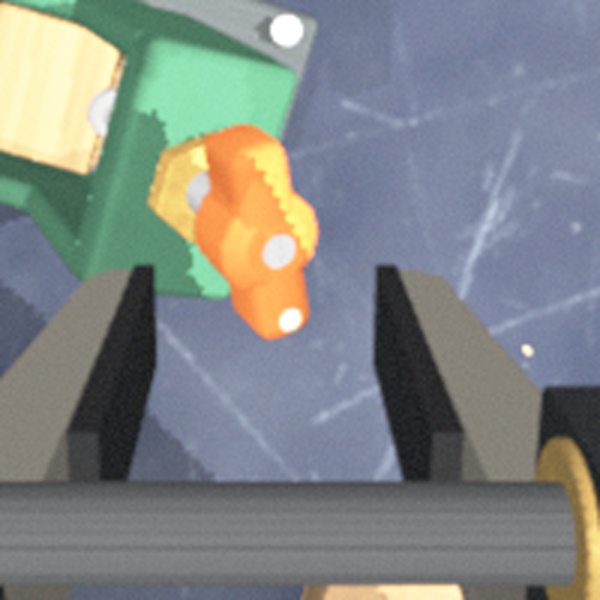

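```bash
python3 - <<'E'
from ends import *
ends("wR2",(271.7,192.7),(284.3,261.7),np.radians(1.7))
ends("wR2",(282.7,233.7),(282.8,233.8),np.radians(1.7))
E
```

```text
wR2 centre [ 0.5282 -0.1531  0.1261] len 0.0615 yaw 118.8 screw-plane ang -59.4 E [[0.5376, -0.1777, 0.1403], [0.509, -0.1255, 0.1247]]
wR2 centre [ 0.5231 -0.1495  0.1261] len 0.0001 yaw 147.4 screw-plane ang -30.6 E [[0.5192, -0.1497, 0.133], [0.5191, -0.1496, 0.133]]
```

{"op": "play_rows", "data": {"series": [[0,0,0.01,-7],[0,0,0.02,-14],[0,0,0.03,-21],[0,0,0.03,-28],[0,0,0.03,-35],[0,0,0.03,-42],[0,0,0.03,-49],[0,0,0.03,-56],[0,0,0.03,-63],[0,0,0.03,-70],[0,0,0.03,-77],[0,0,0.03,-84],[0,0,0.03,-91],[0,0,0.03,-98],[0,0,0.03,-105],[0,0,0.03,-112],[0,0,0.03,-119],[0,0,0.03,-126],[0,0,0.03,-133],[0,0,0.03,-133]]}}

```text
clock: 6.0
position: [0.5247, -0.1499, 0.4049]
ee_rot: [0.205, 0.979, 0.002, 0.003]
wrist_force: [-0.3, 0.7, 0.9]
width: 0.0421
grip_force: 0.0
```

```bash
python3 -c "
from h import *
s=telemetry.state();print(np.round(s['qpos'],2),s['position'],s['ee_rot'])"
```

```text
[ 1.03  0.53 -1.07  1.81  0.51  1.1   0.94] [ 0.52466703 -0.14988449  0.40486529] [0.20466495 0.97882542 0.00244311 0.002663  ]
```

{"op": "play_rows", "data": {"series": [[0,0,0,-7],[0,0,0,-14],[0,0,0,-21],[0,0,0,-28],[0,0,-0.02,-35],[0,0,-0.04,-38],[0,0,-0.055,-38],[0,0,-0.07,-38],[0,0,-0.08,-38],[0,0,-0.087,-38],[0,0,-0.094,-38],[0,0,-0.1,-38],[0,0,-0.101,-38],[0,0,-0.101,-38]], "claw": 0.042}}

```text
clock: 7.17
position: [0.5245, -0.1518, 0.3029]
ee_rot: [0.511, 0.859, 0.003, 0.003]
wrist_force: [-0.5, -0.1, -0.1]
width: 0.0419
grip_force: 0.0
```

```bash
cat > st.py <<'E'
from h import *
s=telemetry.state();R=Ro.from_quat(s["ee_rot"]).as_matrix()
print("t",round(s["clock"],2),"pos",np.round(s["position"],4),"yaw_y",np.degrees(np.arctan2(R[1,1],R[0,1])).round(1),"F",np.round(s["wrist_force"],1),"T",np.round(s["torque"],3),"w",round(s["width"],4),"g",round(s["grip_force"],1),"q",np.round(s["qpos"],2))
E
python3 st.py; python3 look.py wR3 |tail -1
```

```text
t 7.17 pos [ 0.5245 -0.1518  0.3029] yaw_y 28.5 F [-0.5 -0.1 -0.1] T [-0.026  0.067 -0.033] w 0.0419 g 0.0 q [ 0.85  0.58 -0.82  1.9   0.54  0.88  0.26]
[251, 208, 57, 103, 2519] [283.  268.8] rect [102.  56.] 90.0 at z=.13 [ 0.5288 -0.1521  0.13  ]
```

View pics/wR3.png

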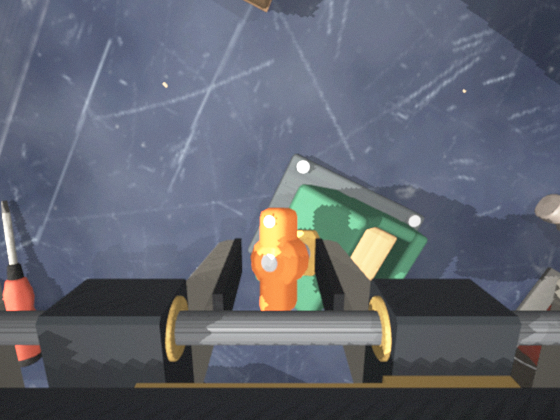

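The right bar stands upright in the view, centred between the fingers at about u=277 and aligned with them. I'll close the gripper on it.

{"op": "play_rows", "data": {"series": [[0,0,0,0],[0,0,0,0],[0,0,0,0],[0,0,0,0],[0,0,0,0],[0,0,0,0]], "claw": 0.0}}

```text
clock: 7.72
position: [0.5251, -0.1516, 0.3036]
ee_rot: [0.512, 0.859, 0.003, 0.004]
wrist_force: [2.4, 1.3, 2.7]
width: 0.0223
grip_force: 27.4
```

```bash
python3 st.py
```

```text
t 7.72 pos [ 0.5251 -0.1516  0.3036] yaw_y 28.5 F [2.4 1.3 2.7] T [ 0.381 -0.753  0.101] w 0.0223 g 27.4 q [ 0.85  0.58 -0.82  1.9   0.54  0.88  0.26]
```

```bash
cat > tq.py <<'E'
from h import *
import sys
cy=np.radians(float(sys.argv[1]));n=np.array([-.5*np.cos(cy),-.5*np.sin(cy),.866])
L=[]
for i in range(4):
    s=telemetry.state();F=np.array(s["wrist_force"]);T=np.array(s["torque"]);M=T-np.cross([0,0,-.177],F);L.append([M@n,T[2]]);grab_frame("side")
R=Ro.from_quat(s["ee_rot"]).as_matrix()
print("t",round(s["clock"],2),"yaw_y",np.degrees(np.arctan2(R[1,1],R[0,1])).round(1),"M.n/Tz",np.mean(L,0).round(3),"sd",np.std(L,0).round(3),"F",F.round(1),"T",T.round(2),"w",round(s["width"],4),"g",round(s["grip_force"],1),"pos",np.round(s["position"],4))
E
python3 tq.py 1.7
```

```text
t 7.87 yaw_y 28.5 M.n/Tz [-0.015  0.076] sd [0.059 0.036] F [3.6 1.6 4.1] T [ 0.47 -0.92  0.1 ] w 0.0226 g 27.5 pos [ 0.5251 -0.1515  0.3035]
```

{"op": "play_rows", "data": {"series": [[0,0,0,-3],[0,0,0,-6],[0,0,0,-9],[0,0,0,-12],[0,0,0,-14],[0,0,0,-14],[0,0,0,-14]]}}

```text
clock: 8.5
position: [0.5248, -0.1509, 0.3033]
ee_rot: [0.612, 0.791, 0.003, 0.003]
wrist_force: [2.9, 3.7, 5.0]
width: 0.0233
grip_force: 29.7
```

```bash
python3 tq.py 1.7
```

```text
t 8.65 yaw_y 14.5 M.n/Tz [-0.029  0.292] sd [0.038 0.025] F [2.7 5.7 5.3] T [ 1.52 -1.01  0.26] w 0.0232 g 29.8 pos [ 0.5248 -0.151   0.3033]
```

{"op": "play_rows", "data": {"series": [[0,0,0,-2],[0,0,0,-4],[0,0,0,-6],[0,0,0,-6],[0,0,0,-6]]}}

```text
clock: 9.12
position: [0.5247, -0.1505, 0.3033]
ee_rot: [0.652, 0.758, 0.003, 0.003]
wrist_force: [1.5, 5.9, 6.6]
width: 0.0231
grip_force: 30.2
```

```bash
python3 tq.py 1.7
```

```text
t 9.27 yaw_y 8.6 M.n/Tz [-0.067  0.279] sd [0.04  0.015] F [1.4 6.6 5.7] T [ 1.71 -0.91  0.28] w 0.0231 g 30.2 pos [ 0.5247 -0.1505  0.3033]
```

{"op": "play_rows", "data": {"series": [[0,0,0,-2],[0,0,0,-4],[0,0,0,-5],[0,0,0,-5],[0,0,0,-5]]}}

```text
clock: 9.73
position: [0.5247, -0.1502, 0.3033]
ee_rot: [0.685, 0.729, 0.003, 0.003]
wrist_force: [1.2, 7.8, 6.0]
width: 0.0232
grip_force: 30.2
```

```bash
python3 tq.py 1.7; python3 look.py wR4 |tail -1; python3 -c "
import cv2
a=cv2.imread('pics/wR4.png');cv2.imwrite('pics/wR4z.png',cv2.resize(a[180:340,200:400],(800,640)[:2] and (750,600),interpolation=2))"
```

```text
t 9.88 yaw_y 3.6 M.n/Tz [-0.089  0.272] sd [0.057 0.007] F [1.  7.3 6.8] T [ 1.96 -0.84  0.28] w 0.0229 g 30.3 pos [ 0.5247 -0.1502  0.3033]
[261, 210, 40, 101, 1181] [288.4 250.3] rect [99.2 33. ] 79.2 at z=.13 [ 0.5312 -0.1415  0.13  ]
```

View pics/wR4z.png

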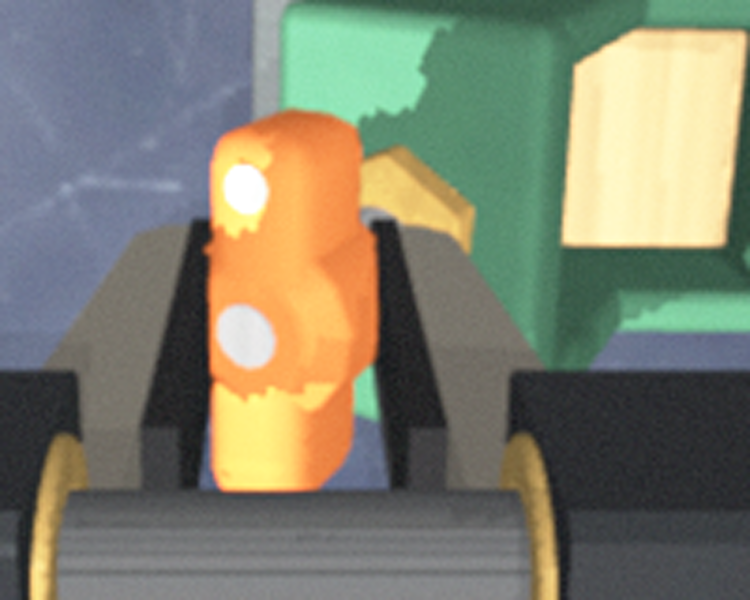

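The bar has stayed aligned with the fingers after 25° of turning. The hex collar shows at upper right, around zoom pixel (420,190). There's no clear bind yet, so I'll continue in small steps.

{"op": "play_rows", "data": {"series": [[0,0,0,-2],[0,0,0,-4],[0,0,0,-6],[0,0,0,-6],[0,0,0,-6]]}}

```text
clock: 10.4
position: [0.5247, -0.1502, 0.3034]
ee_rot: [0.722, 0.692, 0.003, 0.003]
wrist_force: [0.3, 7.3, 7.5]
width: 0.0232
grip_force: 30.7
```

```bash
sed -i 's/range(4)/range(8)/' tq.py; python3 tq.py 1.7
```

```text
t 10.75 yaw_y -2.4 M.n/Tz [-0.044  0.32 ] sd [0.062 0.029] F [1.6 6.8 6.9] T [ 1.9  -0.72  0.31] w 0.0229 g 30.7 pos [ 0.5247 -0.1502  0.3034]
```

{"op": "play_rows", "data": {"series": [[0,0,0,-2],[0,0,0,-4],[0,0,0,-5],[0,0,0,-5],[0,0,0,-5]]}}

```text
clock: 11.22
position: [0.5246, -0.1505, 0.3035]
ee_rot: [0.751, 0.66, 0.002, 0.003]
wrist_force: [0.2, 6.1, 8.7]
width: 0.023
grip_force: 31.3
```

```bash
python3 tq.py 1.7;  python3 look.py wR5 |tail -1
```

```text
t 11.57 yaw_y -7.4 M.n/Tz [0.036 0.291] sd [0.046 0.033] F [-0.3  6.7  9.2] T [ 1.57 -0.62  0.28] w 0.023 g 31.3 pos [ 0.5246 -0.1505  0.3035]
[257, 209, 45, 102, 1307] [286.  245.1] rect [100.1  35.9] 74.8 at z=.13 [ 0.5318 -0.1404  0.13  ]
```

```bash
cat > dots.py <<'E'
from h import *
def dots(name,cy,Cxy):
    """in-plane knob angle from the hub cap and the end dot"""
    cy=np.radians(cy)
    a=cv2.imread(f"pics/{name}.png");d=np.load(f"pics/{name}.npy",allow_pickle=True).item()
    K,R,t=cam("wrist",dict(position=d["p"],ee_rot=d["q"]));o=-R.T@t;Ki=np.linalg.inv(K)
    f=-np.array([np.cos(cy),np.sin(cy),0]);n=.5*f+np.array([0,0,.866]);C=np.array([*Cxy,.126])+n*.012
    e2=np.cross(n,f);e2/=np.linalg.norm(e2);e1=np.cross(e2,n)
    hsv=cv2.cvtColor(a,cv2.COLOR_BGR2HSV);m=cv2.inRange(hsv,(0,0,190),(179,70,255))
    k,l,st,c=cv2.connectedComponentsWithStats(m);out=[]
    for i in range(1,k):
        if st[i,4]<15 or st[i,4]>500: continue
        r=R.T@Ki@np.array([*c[i],1]);X=o+r*(n@(C-o))/(n@r)
        u=np.array([(X-C)@e1,(X-C)@e2])*1e3
        if np.hypot(*u)<40: out.append((c[i].round(1).tolist(),int(st[i,4]),u.round(1)))
    print(name,out)
    if len(out)==2:
        a,b=sorted(out,key=lambda q:np.hypot(*q[2]));v=b[2]-a[2];print("   dist mm",np.hypot(*v).round(1),"angle",np.degrees(np.arctan2(v[1],v[0])).round(1))
E
python3 -c "
from dots import *
for x in('wR','wR2','wR3','wR4','wR5'):dots(x,1.7,(.5245,-.1505))
dots('wL',-2.5,(.5365,.167))"
```

```text
wR [([317.6, 178.7], 82, array([ 13.2, -35.6])), ([299.9, 189.8], 64, array([  8.9, -19.2])), ([249.4, 202.8], 77, array([12. , 23.6])), ([282.5, 208.4], 122, array([-1.5, -1.2])), ([299.3, 251.1], 142, array([-38.5,  -3.9]))]
wR2 [([255.3, 212.9], 70, array([-28.1,  11.2])), ([282.5, 233.3], 93, array([-0.8, -1.2])), ([286.3, 256.1], 43, array([  9.7, -19.3]))]
wR3 [([268.7, 221.2], 131, array([  8.9, -19.2])), ([299.6, 233.4], 16, array([ -8.2, -22.6])), ([269.0, 261.7], 240, array([-1.3, -1.7])), ([281.2, 329.3], 377, array([-23.5,  23. ]))]
wR4 [([265.0, 230.0], 124, array([ -1. , -21.8])), ([265.1, 269.1], 195, array([-1.6, -1.3]))]
   dist mm 20.5 angle -88.3
wR5 [([262.4, 231.8], 111, array([ -4.1, -21.7])), ([305.4, 235.6], 27, array([-27. , -20.4])), ([265.2, 269.8], 182, array([-1.6, -1.2]))]
wL [([323.4, 183.8], 70, array([ 14.6, -32.5])), ([309.5, 194.1], 48, array([  9. , -19.4])), ([252.7, 201.1], 79, array([15.2, 27.4])), ([289.9, 210.1], 94, array([-0.2, -0.9]))]
```

```bash
cat >> dots.py <<'E'
def ang(name,cy,Cxy):
    import io,contextlib,re
    b=io.StringIO()
    global np
    with contextlib.redirect_stdout(b): dots(name,cy,Cxy)
    P=[np.array(list(map(float,x.split(',')))) for x in re.findall(r"array\(\[([^\]]*)\]\)",b.getvalue())]
    h=min(P,key=lambda p:np.hypot(*p));E=[p for p in P if 18.5<np.hypot(*(p-h))<22.5]
    for p in E: print(name,"hub",h,"r",np.hypot(*(p-h)).round(1),"angle",np.degrees(np.arctan2(*(p-h)[::-1])).round(1))
E
python3 -c "
from dots import *
for x in('wR','wR2','wR3','wR4','wR5'):ang(x,1.7,(.5245,-.1505))
ang('wL',-2.5,(.5365,.167))"
```

```text
wR hub [-1.5 -1.2] r 20.8 angle -60.0
wR2 hub [-0.8 -1.2] r 20.9 angle -59.9
wR3 hub [-1.3 -1.7] r 20.3 angle -59.8
wR3 hub [-1.3 -1.7] r 22.0 angle -108.3
wR4 hub [-1.6 -1.3] r 20.5 angle -88.3
wR5 hub [-1.6 -1.2] r 20.7 angle -97.0
wL hub [-0.2 -0.9] r 20.7 angle -63.6
```

{"op": "play_rows", "data": {"series": [[0,0,0,0],[0,0,0,0],[0,0,0,0],[0,0,0,0]], "claw": 0.042}}

```text
clock: 12.0
position: [0.5235, -0.1529, 0.302]
ee_rot: [0.753, 0.659, 0.0, 0.003]
wrist_force: [-0.2, 0.2, 0.5]
width: 0.0418
grip_force: 0.0
```

```bash
python3 tq.py 1.7;python3 look.py wR6 |head -1; python3 -c "
from dots import *
ang('wR6',1.7,(.5245,-.1505))"
```

```text
t 12.35 yaw_y -7.6 M.n/Tz [ 0.016 -0.019] sd [0.056 0.035] F [-0.1  0.1 -0.2] T [-0.13  0.04 -0.01] w 0.0424 g 0.0 pos [ 0.5243 -0.152   0.3028]
[ 0.5244 -0.1519  0.3028] [0.7521 0.659  0.0015 0.0033] [-0.043  0.065  0.044] [-0.3 -0.5 -0.6] 12.4
wR6 hub [-1.7 -1. ] r 20.9 angle -85.3
```

The right knob sprang back 11.7° (0.2 rad) on release, so that screw had bound and is the crossed one. I'll re-grip it and back it out.

{"op": "play_rows", "data": {"series": [[0,0.001,0,6],[0,0.001,0,13],[0,0.001,0,13],[0,0.001,0,13]]}}

```text
clock: 12.78
position: [0.5244, -0.151, 0.3028]
ee_rot: [0.674, 0.739, 0.002, 0.003]
wrist_force: [0.1, -0.3, -0.3]
width: 0.0418
grip_force: 0.0
```

{"op": "play_rows", "data": {"series": [[0,0,0,0],[0,0,0,0],[0,0,0,0],[0,0,0,0],[0,0,0,0],[0,0,0,4],[0,0,0,8],[0,0,0,12],[0,0,0,16],[0,0,0,20],[0,0,0,24],[0,0,0,28],[0,0,0,32],[0,0,0,36],[0,0,0,40],[0,0,0,44],[0,0,0,48],[0,0,0,48],[0,0,0,48]], "claw": 0}}

```text
clock: 14.37
position: [0.5256, -0.1513, 0.3038]
ee_rot: [0.315, 0.949, 0.003, 0.004]
wrist_force: [4.9, -2.0, 5.0]
width: 0.0198
grip_force: 29.9
```

```bash
python3 tq.py 1.7;python3 look.py wR7 |head -1; python3 -c "
from dots import *
ang('wR7',1.7,(.5245,-.1505))"
```

```text
t 14.72 yaw_y 53.3 M.n/Tz [-0.113 -0.128] sd [0.029 0.046] F [ 5.4 -2.1  4.1] T [-0.45 -1.62 -0.2 ] w 0.02 g 29.9 pos [ 0.5256 -0.1512  0.3038]
[ 0.5256 -0.1512  0.3038] [0.3145 0.9492 0.0032 0.0042] [-0.46  -1.602 -0.117] [ 5.3 -1.7  3.7] 14.7667
wR7 hub [-0.5 -0.8] r 20.5 angle -34.1
wR7 hub [-0.5 -0.8] r 19.2 angle 25.0
```

{"op": "play_rows", "data": {"series": [[0,0,0,3],[0,0,0,6],[0,0,0,8],[0,0,0,8]]}}

```text
clock: 15.15
position: [0.5256, -0.1511, 0.3038]
ee_rot: [0.247, 0.969, 0.003, 0.004]
wrist_force: [5.4, -2.0, 4.3]
width: 0.0194
grip_force: 29.9
```

```bash
python3 tq.py 1.7;python3 look.py wR8 |head -1; python3 -c "
from dots import *
ang('wR8',1.7,(.5245,-.1505))"
```

```text
t 15.5 yaw_y 61.3 M.n/Tz [-0.101 -0.183] sd [0.036 0.03 ] F [ 4.9 -1.5  3.9] T [-0.36 -1.64 -0.21] w 0.0194 g 29.9 pos [ 0.5256 -0.1511  0.3038]
[ 0.5256 -0.1511  0.3038] [0.2477 0.9688 0.0033 0.004 ] [-0.37  -1.722 -0.194] [ 5.4 -1.   3.6] 15.55
wR8 hub [-0.4 -0.7] r 20.6 angle -27.2
wR8 hub [-0.4 -0.7] r 22.1 angle 32.3
```

{"op": "play_rows", "data": {"series": [[0,0,0,0],[0,0,0,0],[0,0,0,0],[0,0,0,0]], "claw": 0.042}}

```text
clock: 15.93
position: [0.5235, -0.1506, 0.3021]
ee_rot: [0.247, 0.969, 0.003, 0.0]
wrist_force: [0.2, -0.2, -0.6]
width: 0.0416
grip_force: 0.0
```

```bash
python3 look.py wR9 |head -1; python3 -c "
from dots import *
ang('wR9',1.7,(.5245,-.1505))"
```

```text
[ 0.5235 -0.1506  0.3021] [2.466e-01 9.691e-01 2.900e-03 3.000e-04] [-0.031  0.01   0.018] [ 0.2 -0.2 -0.6] 15.9333
wR9 hub [-0.6 -0.4] r 20.8 angle -42.7
```

The crossed right screw stops exactly at its backed-out zero: 42.6° before the bind point, which is 0.743 rad. Now for the left clamp.

{"op": "play_rows", "data": {"series": [[0,0,0.03,0],[0,0,0.07,0],[0,0,0.08,0],[0.002,0.04,0.08,-5],[0.004,0.08,0.08,-10],[0.006,0.12,0.08,-15],[0.008,0.16,0.08,-20],[0.009,0.2,0.08,-25],[0.01,0.24,0.08,-30],[0.011,0.28,0.08,-36],[0.012,0.316,0.08,-41],[0.012,0.316,0.08,-41],[0.012,0.316,0.08,-41],[0.012,0.316,0.08,-41]]}}

```text
clock: 17.15
position: [0.5362, 0.1648, 0.3823]
ee_rot: [0.57, 0.822, 0.001, 0.003]
wrist_force: [0.3, -0.8, 0.5]
width: 0.0416
grip_force: 0.0
```

```bash
python3 st.py; python3 look.py wL2 |head -1; python3 -c "
from dots import *
ang('wL2',-2.5,(.5365,.166))"
```

```text
t 17.15 pos [0.5362 0.1648 0.3823] yaw_y 20.5 F [ 0.3 -0.8  0.5] T [-0.047 -0.001 -0.032] w 0.0416 g 0.0 q [ 0.31  0.5  -0.87  1.81  0.44  1.04 -0.37]
[0.5362 0.1648 0.3823] [0.5699 0.8217 0.0015 0.0027] [-0.047 -0.001 -0.032] [ 0.3 -0.8  0.5] 17.15
wL2 hub [ 0.1 -0.9] r 21.1 angle -63.6
```

{"op": "play_rows", "data": {"series": [[0,0.0015,-0.03,0],[0,0.0015,-0.05,0],[0,0.0015,-0.06,0],[0,0.0015,-0.07,0],[0,0.0015,-0.079,0],[0,0.0015,-0.079,0],[0,0.0015,-0.079,0]]}}

```text
clock: 17.78
position: [0.5367, 0.1664, 0.3041]
ee_rot: [0.571, 0.821, 0.002, 0.003]
wrist_force: [-0.8, 0.0, 0.6]
width: 0.0416
grip_force: 0.0
```

```bash
python3 st.py; python3 look.py wL3 |head -1; python3 -c "
from dots import *
ang('wL3',-2.5,(.5365,.166))"
```

```text
t 17.78 pos [0.5367 0.1664 0.3041] yaw_y 20.4 F [-0.8  0.   0.6] T [-0.055  0.004  0.023] w 0.0416 g 0.0 q [ 0.25  0.6  -0.8   1.87  0.54  0.9  -0.46]
[0.5367 0.1664 0.3041] [0.5706 0.8212 0.0024 0.0028] [-0.055  0.004  0.023] [-0.8  0.   0.6] 17.7833
wL3 hub [ 0.2 -1.3] r 20.8 angle -63.4
```

{"op": "play_rows", "data": {"series": [[0,0,0,0],[0,0,0,0],[0,0,0,0],[0,0,0,0],[0,0,0,0],[0,0,0,-3],[0,0,0,-6],[0,0,0,-9],[0,0,0,-12],[0,0,0,-15],[0,0,0,-18],[0,0,0,-21],[0,0,0,-24],[0,0,0,-27],[0,0,0,-30],[0,0,0,-33],[0,0,0,-36],[0,0,0,-36]], "claw": 0}}

```text
clock: 19.33
position: [0.5358, 0.1681, 0.3047]
ee_rot: [0.796, 0.605, 0.002, 0.003]
wrist_force: [-4.7, 2.3, 5.4]
width: 0.0227
grip_force: 30.6
```

```bash
python3 tq.py -2.5; python3 look.py wL4 |head -1; python3 -c "
from dots import *
ang('wL4',-2.5,(.5365,.166))"
```

```text
t 19.68 yaw_y -15.4 M.n/Tz [0.022 0.118] sd [0.069 0.034] F [-4.4  2.6  6.3] T [0.53 0.86 0.2 ] w 0.0219 g 30.7 pos [0.5358 0.168  0.3047]
[0.5358 0.168  0.3047] [0.7953 0.6063 0.0018 0.0029] [0.602 0.787 0.075] [-5.2  3.3  5.9] 19.7333
wL4 hub [-0.2 -1.5] r 20.8 angle -104.8
```

{"op": "play_rows", "data": {"series": [[0,0,0,-3],[0,0,0,-6],[0,0,0,-9],[0,0,0,-12],[0,0,0,-15],[0,0,0,-18],[0,0,0,-21],[0,0,0,-24],[0,0,0,-27],[0,0,0,-30],[0,0,0,-30]]}}

```text
clock: 20.7
position: [0.536, 0.1683, 0.3047]
ee_rot: [0.926, 0.379, 0.001, 0.003]
wrist_force: [-4.2, 3.7, 4.0]
width: 0.0211
grip_force: 30.0
```

```bash
python3 tq.py -2.5; python3 look.py wL5 |head -1; python3 -c "
from dots import *
ang('wL5',-2.5,(.5365,.166))"
```

```text
t 21.05 yaw_y -45.4 M.n/Tz [-0.06   0.021] sd [0.028 0.031] F [-3.4  2.9  5.1] T [0.74 0.59 0.07] w 0.0208 g 30.0 pos [0.536  0.1683 0.3047]
[0.536  0.1683 0.3047] [0.9251 0.3797 0.0011 0.0028] [0.71  0.689 0.087] [-4.   4.1  5.7] 21.1
wL5 hub [-0.8 -1.5] r 20.8 angle -137.7
```

{"op": "play_rows", "data": {"series": [[0,0,0,-3],[0,0,0,-6],[0,0,0,-9],[0,0,0,-12],[0,0,0,-14],[0,0,0,-14]]}}

```text
clock: 21.65
position: [0.5361, 0.1684, 0.3047]
ee_rot: [0.965, 0.264, 0.001, 0.003]
wrist_force: [-2.3, 3.7, 4.1]
width: 0.0194
grip_force: 29.9
```

```bash
python3 tq.py -2.5; python3 look.py wL6 |head -1; python3 -c "
from dots import *
ang('wL6',-2.5,(.5365,.166))"
```

```text
t 22.0 yaw_y -59.3 M.n/Tz [0.076 0.147] sd [0.046 0.031] F [-3.1  3.8  3.5] T [0.73 0.5  0.14] w 0.0192 g 29.9 pos [0.5361 0.1684 0.3047]
[0.5361 0.1684 0.3047] [9.644e-01 2.645e-01 7.000e-04 2.700e-03] [0.788 0.519 0.158] [-3.6  3.2  3.8] 22.05
wL6 hub [-1.  -1.4] r 20.9 angle -149.5
```

{"op": "play_rows", "data": {"series": [[0,0,0,0],[0,0,0,0],[0,0,0,0],[0,0,0,0]], "claw": 0.042}}

```text
clock: 22.43
position: [0.5369, 0.1661, 0.3039]
ee_rot: [0.965, 0.262, 0.0, 0.004]
wrist_force: [-0.6, -0.8, -0.6]
width: 0.0418
grip_force: 0.0
```

```bash
python3 look.py wL7 |head -1; python3 -c "
from dots import *
ang('wL7',-2.5,(.5365,.166))"
```

```text
[0.5369 0.1661 0.3039] [9.649e-01 2.625e-01 2.000e-04 4.000e-03] [-0.038  0.209 -0.007] [-0.6 -0.8 -0.6] 22.4333
wL7 hub [-1.1 -1.3] r 20.8 angle -136.6
```

On release the left knob sprang back 12.9° from a firm stop. That stop is 1.28 rad past its start, so the screw is tight at 1.6. Lifting clear.

{"op": "play_rows", "data": {"series": [[0,0,0.02,0],[0,0,0.05,0],[0,0,0.09,0],[0,0,0.1,0],[0,0,0.1,0],[0,0,0.1,0]]}}

```text
clock: 22.98
position: [0.5365, 0.1662, 0.4041]
ee_rot: [0.965, 0.262, 0.001, 0.004]
wrist_force: [-0.0, 0.4, -0.8]
width: 0.042
grip_force: 0.0
```

```bash
python3 look.py wL8; python3 -c "
from dots import *
ang('wL8',-2.5,(.5365,.166))
print(order.close_job())"
```

```text
[0.5365 0.1662 0.4041] [9.650e-01 2.623e-01 5.000e-04 4.000e-03] [-0.087  0.125 -0.033] [-0.   0.4 -0.8] 22.9833
[256, 182, 36, 62, 870] [274.2 210.7] rect [61.5 34.3] 87.1 at z=.13 [0.5399 0.1683 0.13  ]
[511, 361, 26, 24, 400] [523.8 372.7] rect [20.6 26.9] 81.9 at z=.13 [ 0.5219 -0.1213  0.13  ]
wL8 hub [-0.5 -1.2] r 20.9 angle -136.4
the job is handed in; nothing more can be done
None
```

The job is handed in at 23 s: the right clamp (y ≈ −0.15 m) was the crossed one, bound at about 0.74 rad with roughly 0.2 rad of collar twist and now backed out to its stop, and the left screw is run down tight to its 1.6 rad stop; I never moved the arm near the loose tools, and no verdict came back.

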